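Carry a row of mugs over to the serving tray

TASK

Move the four mugs from the grey rack onto the white serving tray, one on each black spot, keeping their order counted from the red ends: the mug nearest the rack's red end goes on the spot nearest the tray's red end, the next beside it, and so on. The coasters stay on the rack and show where each mug stood. Never tip a mug over, set each down gently rather than dropping it or pressing it down hard, and leave all four standing upright, well centred on their spots.

Things in the scene. Friction and masses are not known exactly. Their poses are not given: they have to be found in the camera images.
- cup_cream: the cream espresso mug, upright, 50 mm outside diameter, 62 mm high, walls 4 mm, 0.12 to 0.2 kg. Origin: centre of its underside, z up. Its loop handle sticks out 19 mm to its own +y: grip it across its own x. It starts on the coaster of its colour, its handle along the row (within 20 degrees) towards the rack's red end.
- cup_blue: the blue espresso mug, upright, 50 mm outside diameter, 62 mm high, walls 4 mm, 0.12 to 0.2 kg. Origin: centre of its underside, z up. Its loop handle sticks out 19 mm to its own +y: grip it across its own x. It starts on the coaster of its colour, its handle along the row (within 20 degrees) towards the rack's red end.
- cup_green: the green espresso mug, upright, 50 mm outside diameter, 62 mm high, walls 4 mm, 0.12 to 0.2 kg. Origin: centre of its underside, z up. Its loop handle sticks out 19 mm to its own +y: grip it across its own x. It starts on the coaster of its colour, its handle along the row (within 20 degrees) towards the rack's red end.
- cup_yellow: the yellow espresso mug, upright, 50 mm outside diameter, 62 mm high, walls 4 mm, 0.12 to 0.2 kg. Origin: centre of its underside, z up. Its loop handle sticks out 19 mm to its own +y: grip it across its own x. It starts on the coaster of its colour, its handle along the row (within 20 degrees) towards the rack's red end.
- coaster_cream: the cream round coaster, 70 mm diameter, 4 mm thick, fixed on the rack under the cream mug; it stays there. Origin: centre of its underside.
- coaster_blue: the blue round coaster, 70 mm diameter, 4 mm thick, fixed on the rack under the blue mug; it stays there. Origin: centre of its underside.
- coaster_green: the green round coaster, 70 mm diameter, 4 mm thick, fixed on the rack under the green mug; it stays there. Origin: centre of its underside.
- coaster_yellow: the yellow round coaster, 70 mm diameter, 4 mm thick, fixed on the rack under the yellow mug; it stays there. Origin: centre of its underside.
- rack: the grey rack, a fixed board 84 (x) x 360 (y) x 12 mm. Coasters lie on it at y = +126, +42, -42, -126 mm, x = 0, the colours in a new order each time. Red end (last 18 mm, raised 10 mm) at its own +y. Thin wires on the long edges, 10 mm high. Origin: centre of its underside, z up. Its row lies across the robot's front, within 7 degrees; rack and tray lie one behind the other, either one nearer.
- tray: the white serving tray, a fixed board 84 (x) x 360 (y) mm, its upper face 12 mm above its origin, empty at the start. Four black spots, 60 mm across, flush, at y = -126, -42, +42, +126 mm, x = 0. Red end (last 18 mm, raised 10 mm) at its own -y. Thin wires on the long edges, 10 mm high. Origin: centre of its underside, z up. Across the robot's front, within 7 degrees.
There are look-alikes about, which are no part of the job. What is shaped like the cup_yellow but pink is not meant. Several things have the shape of the cup_cream; the one meant has the colours described above.

How it is judged:
By the outcome, as a careful person would: the job done as asked, in the order asked, and still so for the second after the job is handed in, with the robot touching nothing.
It also fails if it takes over 102 s, if anything falls off the work surface, if the arm or the gripper's body presses on something with over 40 N, if the wrist force passes 120 N, or if a joint passes its speed limit or range.

ROBOT

A 6-joint arm with a two-finger parallel gripper is mounted at the origin on the work surface. World frame = base frame: x ahead of the robot, y to its left, z up, the work surface at z = 0. Lengths are in mm, angles in rad, forces in N, time in s.
With the tool pointing down it reaches from about 350 to 775 mm from the base axis. Payload 7.3 kg.
Tool frame: the origin (TCP) lies at the very end of the fingers, on their centre line; the grasp point (between the pads) lies 19 mm behind it; z points along the fingers, y is the line along which they close (so a half turn about z gives the same grasp; the last joint's range is limited). The gripper opens to 92 mm and grips with 3 to 60 N. Pads are 19 mm wide; open, the fingers measure 130 mm over their backs; the gripper's body (75 mm by 190 mm) begins 47 mm behind the grasp point.
Start: joints at [1.067, 0.342, 1.524, -0, 1.275, -0.146], TCP at [183.849, 491.777, 226.741] pointing down, gripper open.
Joint ranges: [-2.53, 2.53], [-0.77, 2.02], [0.04, 2.7], [-1, 4.14], [0.28, 2.66], [-3.11, 3.11]. Speed limits (rad/s): [2.57, 2.57, 3.14, 3.14, 3.14, 3.14].

INTERFACE

Orientations are given as [roll, pitch, yaw] about the fixed x, y, z axes, in that order (R = Rz(yaw) Ry(pitch) Rx(roll)).
In Python, from plant import get_obs, vision, workorder gives the robot as it stands.
- The arm moves only by the shell command python3 -m pendant 'ROWS' [OPENING]. ROWS is a JSON object of lists of equal length, an entry for each row: "dp": the shift along the tool's x, y, z in m, a list of three; "rotation": the turn, a rotation vector about the tool's x, y, z in rad, a list of three. A call has 1 to 8 rows; each row is the pose to reach, as a shift and turn from the pose commanded when the call began, along the tool's axes at that moment; what a row does not reach only later rows make up. A row lasts 1/8 s, in which the tool goes at most 62.5 mm and 10.7 degrees, less where a joint would pass 70% of its speed; a pose out of reach is approached as far as the arm can. A call with a gripper value outside its range is refused whole. OPENING is the finger opening in m, from 0 to 0.0918, set as the call begins (- or left out, the last holds). The fingers move at their own pace and stop on an object; the grip force is fixed at half the most. Time passes only in rows, so rows that repeat a pose let the fingers close. It gives the time, the measured TCP pose, the force, the opening and the grip force at its end, in the units of the state.
- get_obs(): the state, without advancing time (a new reading comes with each control period).
- vision.capture(name): name is "scene" or "top" or "wrist"; returns a dict with "pixels" (420x560x3 uint8, red, green, blue), "vfov" (degrees; the focal length in pixels is half the picture's height over the tangent of half this angle, whatever the lens; pixels are square), "cx", "cy" (the principal point, pixels), "dist" ([k1, k2, p1, p2, k3] as OpenCV has them; the pictures are not rectified), "pose" (4x4, takes a point from camera to world coordinates); the wrist camera has in their place "T_tool_cam" (4x4, takes a point from camera to tool coordinates, whose origin is the TCP and whose axes are the flange's). Camera axes: x right, y up, looking along -z (the intrinsics and any distortion apply to the point x, -y, -z); pixel columns grow to the right and rows downward; lengths in mm; the calibration is good to about 2 mm. A picture is of the moment at which its call begins: read the wrist's pose just before it. There is no depth.
- workorder.close_job(): hands the job in; it is judged then, once.
The state is a dict: "time": time; "joint_positions": joint angles; "dq": joint speeds; "tau": joint torques, N m; "tool_pos": TCP position; "tcp_rot": TCP orientation; "contact_force": force on the tool from outside, world axes, zero at the start; "moment": the same for the moment, N m; "grip_width": finger opening in mm; "finger_force": force on a finger pad.
Only numpy, scipy, OpenCV 4.12 (cv2) and the standard library are available. Lean on these libraries where they do the work, as an engineer would, in place of code of your own. Each camera call takes 0.05 s, during which the arm holds its last target. There are 200 camera calls.

## Working session

There is one attempt and no reset: what is moved stays moved. The work goes in short steps, Python scripts to look and compute and a shell command to move; the robot and the scene stay as the last step left them, time stands still between calls to the robot, and variables do not carry over. Pictures are saved under pics/ and viewed, at most 19 in all, crops included, and the job is handed in when it is done.

```bash
ls; mkdir -p pics; python3 - <<'E'
from plant import get_obs, vision
import cv2,numpy as np,pickle
print(get_obs())
for n in("scene","top"):
    c=vision.capture(n); pickle.dump(c,open(n+'.pkl','wb'))
    cv2.imwrite(f'pics/{n}0.png',c['pixels'][:,:,::-1]); print(n,{k:v for k,v in c.items() if k!='pixels'})
E
```

```text
pics
{'time': 0.0, 'joint_positions': array([ 1.06699736e+00,  3.42701454e-01,  1.52507469e+00, -6.17095546e-06,
        1.27538928e+00, -1.46034437e-01]), 'dq': array([ 0.00081462,  0.00109921, -0.00188783,  0.00081203, -0.00049549,
       -0.00043377]), 'tau': array([ 2.74539962e-04, -4.31253433e+01, -2.44212574e+01,  7.18394620e-02,
        5.61128114e-02, -1.38628261e-04]), 'tool_pos': array([183.63220064, 491.37646309, 226.03587967]), 'tcp_rot': array([-3.14003577e+00, -2.23025008e-04,  2.78382975e+00]), 'contact_force': array([-0.3572004 , -0.22972149,  0.20345804]), 'moment': array([-0.034672  ,  0.00948471, -0.01980631]), 'finger_force': 0.0, 'grip_width': 92.11750876499487}
scene {'vfov': 48.40221234245699, 'cx': 279.31164023101746, 'cy': 206.47704341008347, 'dist': array([-0.0268467,  0.       ,  0.       ,  0.       ,  0.       ]), 'pose': array([[-4.24875285e-01, -7.45258643e-01,  5.13877949e-01,
         1.02214634e+03],
       [ 9.05245641e-01, -3.51890834e-01,  2.38124275e-01,
         1.91751195e+02],
       [ 3.36476643e-03,  5.66358893e-01,  8.24151857e-01,
         7.44518178e+02],
       [ 0.00000000e+00,  0.00000000e+00,  0.00000000e+00,
         1.00000000e+00]])}
top {'vfov': 57.185362431029574, 'cx': 281.40494419104823, 'cy': 210.57840613242166, 'dist': array([0.03571007, 0.        , 0.        , 0.        , 0.        ]), 'pose': array([[ 1.79043888e-02,  9.98305526e-01, -5.53670471e-02,
         5.60658455e+02],
       [-9.99388641e-01,  1.62056666e-02, -3.09793713e-02,
        -2.22292645e+01],
       [-3.00296177e-02,  5.58878647e-02,  9.97985355e-01,
         7.15279346e+02],
       [ 0.00000000e+00,  0.00000000e+00,  0.00000000e+00,
         1.00000000e+00]])}
```

View pics/top0.png

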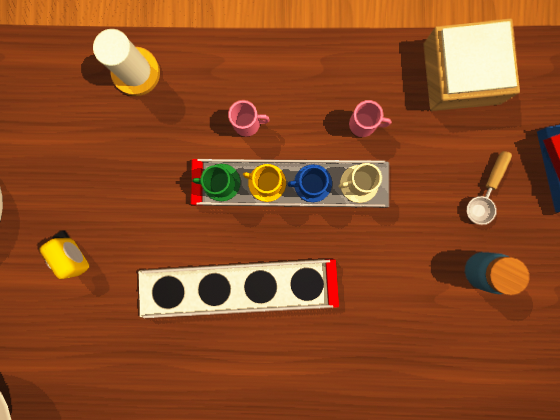

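View pics/scene0.png

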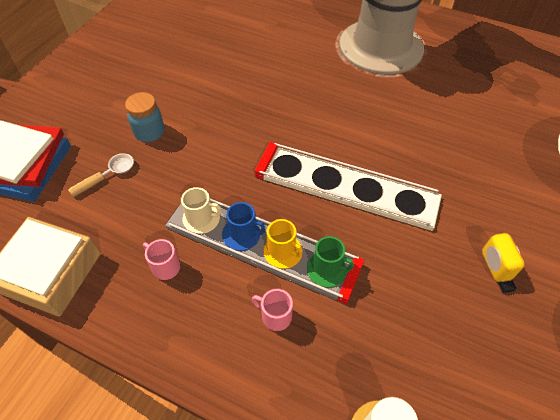

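Top view: rack (row≈183) has its red end on the left (col 197). From there the mugs are green (220), yellow (267), blue (313) and cream (362). The tray (row≈288) has its red end on the right (col 333), with spots at cols 307, 260, 214 and 168. The pink mugs at (245,118) and (368,118) are decoys. The scene view agrees.

```bash
cat > h.py <<'E'
import cv2,numpy as np,pickle
from scipy.spatial.transform import Rotation as Ro
def K(c):
    f=c['pixels'].shape[0]/2/np.tan(np.radians(c['vfov'])/2); return np.array([[f,0,c['cx']],[0,f,c['cy']],[0,0,1.]])
def rays(c,px):
    u=cv2.undistortPoints(np.asarray(px,float).reshape(-1,1,2),K(c),c['dist'])[:,0]
    d=np.c_[u[:,0],-u[:,1],-np.ones(len(u))]@c['pose'][:3,:3].T
    return c['pose'][:3,3],d
def plane(c,px,z):
    o,d=rays(c,px); return o+d*((z-o[2])/d[:,2])[:,None]
def tri(c1,p1,c2,p2):
    o1,d1=rays(c1,[p1]);o2,d2=rays(c2,[p2]);d1=d1[0];d2=d2[0]
    s=np.linalg.lstsq(np.c_[d1,-d2],o2-o1,rcond=None)[0]
    a=o1+s[0]*d1;b=o2+s[1]*d2; return (a+b)/2,np.linalg.norm(a-b)
def hsv(c): return cv2.cvtColor(c['pixels'],cv2.COLOR_RGB2HSV)
def blobs(m,amin):
    n,l,s,ce=cv2.connectedComponentsWithStats(m.astype(np.uint8)); 
    return [(s[i],ce[i],l==i) for i in range(1,n) if s[i,4]>=amin]
def wrist():
    from plant import get_obs,vision
    o=get_obs(); c=vision.capture('wrist')
    T=np.eye(4); T[:3,:3]=Ro.from_euler('xyz',o['tcp_rot']).as_matrix(); T[:3,3]=o['tool_pos']
    c['pose']=T@c['T_tool_cam']; return o,c
E
python3 - <<'E'
from h import *
C={n:pickle.load(open(n+'.pkl','rb')) for n in('scene','top')}
box={'scene':(250,140,450,230),'top':(140,262,330,316)}
sp={}
for n,c in C.items():
    x0,y0,x1,y1=box[n]; m=np.zeros(c['pixels'].shape[:2],bool); m[y0:y1,x0:x1]=c['pixels'].max(2)[y0:y1,x0:x1]<45
    b=[q for q in blobs(m,150) if q[0][4]<1500]
    sp[n]=[]
    for s,ce,mk in b:
        ct=max(cv2.findContours(mk.astype(np.uint8),0,1)[0],key=len)[:,0]; (e,ax,an)=cv2.fitEllipse(ct.astype(np.float32)); sp[n].append(e)
    print(n,np.round(sp[n],1).tolist())
t=sorted(sp['top'],key=lambda p:-p[0]); s=sorted(sp['scene'],key=lambda p:p[0])
for a,b in zip(t,s):
    X,e=tri(C['top'],a,C['scene'],b); print(X.round(1),round(e,1), plane(C['top'],[a],12).round(1),plane(C['scene'],[b],12).round(1))
for n,c in C.items():
    H=hsv(c); 
    for q in([(220,183),(267,181),(313,182),(365,180),(250,170)] if n=='top' else [(330,255),(282,240),(241,222),(197,205)]): print(n,q,H[q[1],q[0]])
t=C['top']['pixels'][140:220,180:400]; cv2.imwrite('pics/t1.png',cv2.resize(t,None,fx=3.6,fy=3.6,interpolation=2)[:,:,::-1])
t=C['scene']['pixels'][170:310,160:370]; cv2.imwrite('pics/s1.png',cv2.resize(t,None,fx=3.8,fy=3.8,interpolation=2)[:,:,::-1])
E
```

```text
scene [[326.1, 177.3], [367.1, 189.5], [409.7, 201.9]]
top [[306.5, 284.1], [260.0, 286.6], [213.8, 289.2], [167.9, 292.0]]
[453.3 -10.  -13.7] 80.9 [[467.7 -48.   12. ]] [[462.   34.4  12. ]]
[444.8  77.2 -20.9] 80.0 [[461.2  35.9  12. ]] [[455.6 118.2  12. ]]
[436.9 165.9 -26. ] 78.7 [[454.9 119.7  12. ]] [[448.7 202.2  12. ]]
scene (330, 255) [ 57 163  64]
scene (282, 240) [ 18 222 155]
scene (241, 222) [110 175  80]
scene (197, 205) [ 18 105 151]
top (220, 183) [ 62 166  60]
top (267, 181) [ 19 255 152]
top (313, 182) [109 184  75]
top (365, 180) [ 20 125 145]
top (250, 170) [15 61 92]
```

View pics/t1.png

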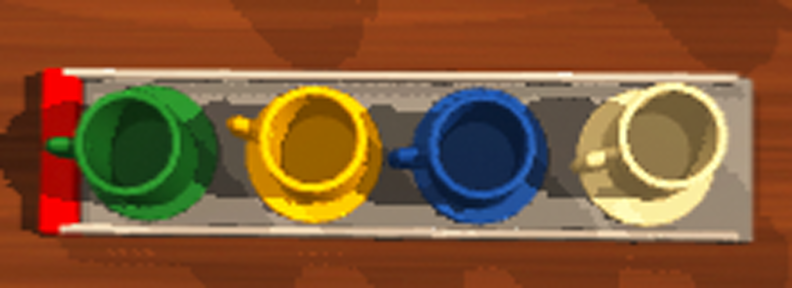

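View pics/s1.png

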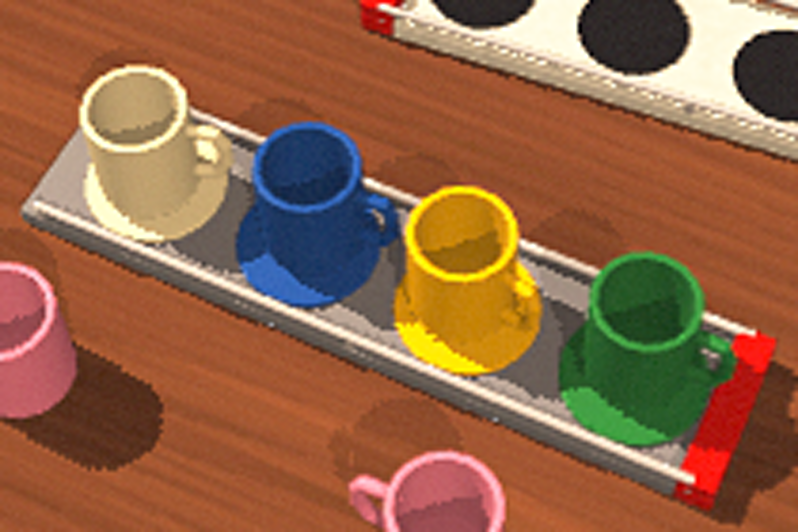

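The crops show the rims by eye. In the top view the rim centres are at about green (215.6,179.2), yellow (267.2,178.9), blue (313.3,179.4) and cream (366.9,178.6). The handle tips point left, at most about 20° off the row.

```bash
python3 - <<'E'
from h import *
C={n:pickle.load(open(n+'.pkl','rb')) for n in('scene','top')}
T,S=C['top'],C['scene']
for a,b in zip([(260,286.6),(213.8,289.2),(167.9,292)],[(326.1,177.3),(367.1,189.5),(409.7,201.9)]):
    print('spot',*tri(T,a,S,b))
rt=dict(green=(128,141),yellow=(314,140),blue=(480,142),cream=(673,139)); ht=dict(green=(55,146),yellow=(232,123),blue=(394,158),cream=(582,163))
rs=dict(green=(646,301),yellow=(462,233),blue=(307,167),cream=(135,110)); hs=dict(green=(727,357),yellow=(528,300),blue=(388,228),cream=(222,155))
for k in rt:
    f=lambda p:np.array(p)/3.6+[180,140]
    g=lambda p:np.array(p)/3.8+[160,170]
    X,e=tri(T,f(rt[k]),S,g(rs[k])); Y,e2=tri(T,f(ht[k]),S,g(hs[k]))
    P=plane(T,[f(rt[k])],78)[0]; Q=plane(S,[g(rs[k])],78)[0]
    print(k,X.round(1),round(e,1),'T78',P.round(1)[:2],'S78',Q.round(1)[:2],'handle',Y.round(1),round(e2,1),'ang',np.degrees(np.arctan2(Y[1]-X[1],Y[0]-X[0])).round(1))
c=[plane(T,[p],12)[0] for p in[(306.5,284.1),(167.9,292)]]; print(c,np.degrees(np.arctan2(*(c[1]-c[0])[[1,0]])))
# rack outline ends (wires) in the top view, top crop px
w=[plane(T,[np.array(p)/3.6+[180,140]],22)[0] for p in[(62,72),(738,76),(62,229),(738,237)]]; print(np.round(w,1))
E
```

```text
spot [461.70785498  35.1122245   12.2908988 ] 1.6336269663617238
spot [455.33206936 118.87010016  12.17633345] 1.6506524610094129
spot [448.58315023 202.52795656  12.17819932] 0.9778939783276229
green [646.9 109.3  76.2] 0.7 T78 [646.8 108.6] S78 [647.8 109.8] handle [646.6 148.8  56. ] 1.1 ang 90.4
yellow [648.8  22.8  74.6] 0.8 T78 [648.5  22.1] S78 [650.5  24. ] handle [659.   61.5  60.4] 2.5 ang 75.2
blue [648.6 -54.3  77.5] 0.6 T78 [648.6 -54.5] S78 [648.8 -53.9] handle [644.9 -15.3  46.7] 1.3 ang 95.4
cream [ 651.8 -143.4   72.5] 0.8 T78 [ 651.2 -142.7] S78 [ 654.7 -140.2] handle [ 643.1 -104.8   47.9] 0.7 ang 102.6
[array([467.61932244, -48.05350817,  12.        ]), array([448.32532505, 203.05096982,  12.        ])] 94.39377586150108
[[ 689.   154.6   22. ]
 [ 691.1 -185.2   22. ]
 [ 609.3  152.2   22. ]
 [ 610.6 -185.6   22. ]]
```

```bash
cat > go.py <<'E'
# dp/rotation from a stated commanded pose (or measured) to a target: go.py x y z yawdeg
import sys; from h import *
from plant import get_obs
o=get_obs(); t=np.array(sys.argv[1:5],float)
R=Ro.from_euler('xyz',o['tcp_rot']); Rt=Ro.from_euler('xyz',[np.pi,0,np.radians(t[3])])
print('t',round(o['time'],2),'at',o['tool_pos'].round(1),np.degrees(o['tcp_rot']).round(1),'w',round(o['grip_width'],1),'F',o['contact_force'].round(1),o['finger_force'])
print('dp',(R.inv().apply(t[:3]-o['tool_pos'])/1000).round(4),'rot',(R.inv()*Rt).as_rotvec().round(3))
E
python3 go.py 647 109 250 90
python3 -m pendant '{"dp":[[-0.071,-0.0245,-0.003],[-0.142,-0.049,-0.006],[-0.213,-0.0735,-0.009],[-0.284,-0.098,-0.012],[-0.355,-0.1225,-0.015],[-0.426,-0.147,-0.018],[-0.497,-0.1715,-0.021],[-0.568,-0.196,-0.023]],"rotation":[[0,0,0.15],[0,0,0.3],[0,0,0.45],[0,0,0.6],[0,0,0.75],[0,0,0.9],[0,0,1.05],[0,0,1.21]]}' 0.0918
python3 go.py 647 109 250 90
```

```text
t 0.1 at [183.7 491.4 226.1] [-179.9   -0.   159.5] w 91.8 F [ 0.7  0.7 -0.2] 0.0
dp [-0.5679 -0.196  -0.0237] rot [-1.000e-03  1.000e-03  1.213e+00]
time: 1.1
tool_pos: [570.4, 172.2, 246.0]
tcp_rot: [-3.141, -0.0, 1.568]
contact_force: [0.3, 0.7, -0.2]
grip_width: 92.3
finger_force: 0.0
t 1.1 at [570.4 172.2 246. ] [-180.    -0.    89.9] w 92.3 F [ 0.3  0.7 -0.2] 0.0
dp [-0.063   0.0768 -0.004 ] rot [-0.001 -0.    -0.002]
```

```bash
python3 -m pendant '{"dp":[[-0.032,0.038,-0.002],[-0.063,0.077,-0.004],[-0.063,0.077,-0.004]],"rotation":[[0,0,0],[0,0,0],[0,0,0]]}'
python3 - <<'E'
from h import *
o,c=wrist(); print(o['tool_pos'],o['tcp_rot'],c['T_tool_cam'].round(2),c['vfov'])
pickle.dump(c,open('w1.pkl','wb')); cv2.imwrite('pics/w1.png',c['pixels'][:,:,::-1])
E
```

```text
time: 1.48
tool_pos: [648.1, 108.0, 248.5]
tcp_rot: [-3.14, 0.001, 1.57]
contact_force: [0.1, 0.0, -0.7]
grip_width: 91.8
finger_force: 0.0
[648.05226109 107.97023067 248.49658834] [-3.14014929e+00  6.41225619e-04  1.56978068e+00] [[   0.      0.96    0.3    79.23]
 [   1.     -0.      0.     -0.34]
 [   0.      0.3    -0.96 -157.37]
 [   0.      0.      0.      1.  ]] 61.82333334824651
```

View pics/w1.png

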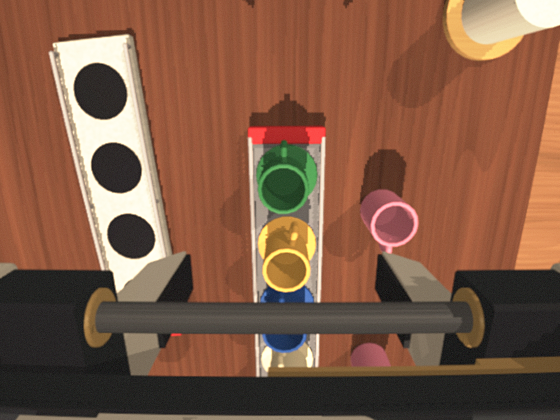

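Wrist view: green rim centre ≈(283.5,189), yellow rim ≈(287,268), with the tray spots visible at left at (100,91), (116,167) and (131,236). I'll check these against the fixed cameras.

```bash
python3 - <<'E'
from h import *
c=pickle.load(open('w1.pkl','rb'))
H=hsv(c)
print('rims',plane(c,[(283.5,189),(287,268)],78).round(1).tolist())
print('coasters top (255..317 mid) ',plane(c,[(286,182),(287,243)],16).round(1).tolist())
m=c['pixels'].max(2)<45
for s,ce,mk in blobs(m,600):
    if s[4]<4000 and ce[0]<170 and ce[1]<240:
        ct=max(cv2.findContours(mk.astype(np.uint8),0,1)[0],key=len)[:,0]; e=cv2.fitEllipse(ct.astype(np.float32))[0]; print('spot',np.round(e,1),plane(c,[e],12).round(1))
# green mask contour points mapped
g=(abs(H[...,0].astype(int)-60)<15)&(H[...,1]>100)
s,ce,mk=max(blobs(g,200),key=lambda q:q[0][4]); print(s,[tuple(np.where(mk[r])[0][[0,-1]]) for r in(155,175,185,190,195,200)])
x0=slice(230,340); im=c['pixels'][130:310,220:350]; cv2.imwrite('pics/w1c.png',cv2.resize(im,None,fx=4,fy=3.3,interpolation=2)[:,:,::-1])
E
```

```text
rims [[647.1, 107.9, 78.0], [650.6, 24.3, 78.0]]
coasters top (255..317 mid)  [[649.8, 101.1, 16.0], [651.1, 26.5, 16.0]]
[ 257  141   60   72 3219] [(np.int64(264), np.int64(309)), (np.int64(257), np.int64(316)), (np.int64(259), np.int64(314)), (np.int64(258), np.int64(311)), (np.int64(259), np.int64(307)), (np.int64(262), np.int64(305))]
```

```bash
python3 -m pendant '{"dp":[[0,-0.001,0.06],[0,-0.001,0.12],[0,-0.001,0.17],[0,-0.001,0.195],[0,-0.001,0.206],[0,-0.001,0.206]],"rotation":[[0,0,0],[0,0,0],[0,0,0],[0,0,0],[0,0,0],[0,0,0]]}'
python3 -m pendant '{"dp":[[0,0,0],[0,0,0],[0,0,0],[0,0,0],[0,0,0],[0,0,0]],"rotation":[[0,0,0],[0,0,0],[0,0,0],[0,0,0],[0,0,0],[0,0,0]]}' 0.03
```

```text
time: 2.28
tool_pos: [644.9, 111.7, 44.5]
tcp_rot: [-3.141, -0.0, 1.575]
contact_force: [0.1, -0.1, 0.5]
grip_width: 91.6
finger_force: 0.0
time: 3.02
tool_pos: [645.5, 110.9, 44.4]
tcp_rot: [3.141, -0.0, 1.574]
contact_force: [1.1, 0.1, 1.2]
grip_width: 48.4
finger_force: 30.0
```

```bash
python3 -m pendant '{"dp":[[0,0,-0.015],[0,0,-0.05],[0,0,-0.09],[0,0,-0.09],[0,0,-0.09],[0,0,-0.09]],"rotation":[[0,0,0],[0,0,0],[0,0,0],[0,0,0],[0,0,0],[0,0,0]]}'
python3 - <<'E'
from h import *
from plant import vision
o,c=wrist(); print(o['tool_pos'].round(1),o['tcp_rot'].round(4),o['grip_width'],o['contact_force'].round(2))
pickle.dump(c,open('w2.pkl','wb')); 
im=c['pixels'].copy(); cv2.imwrite('pics/w2.png',im[:,:,::-1])
E
python3 go.py 467.4 -48.7 140 94.4
```

```text
time: 3.78
tool_pos: [644.4, 110.9, 132.8]
tcp_rot: [-3.139, 0.0, 1.574]
contact_force: [-0.2, -0.6, -2.2]
grip_width: 48.4
finger_force: 30.0
[644.4 110.9 132.8] [-3.1387e+00  1.0000e-04  1.5738e+00] 48.4072550405649 [-0.18 -0.57 -2.23]
t 3.83 at [644.6 110.9 132.9] [-179.8    0.    90.2] w 48.3 F [ 0.  -0.4 -1.8] 29.98203051625751
dp [-0.1591 -0.1776 -0.0066] rot [-0.003 -0.    -0.074]
```

View pics/w2.png

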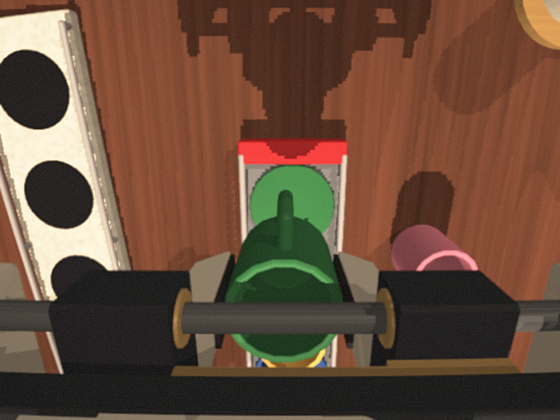

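The green mug is held upright between the pads, rim ≈(284,311), handle up-image. The tray spots show at (33,90) and (58,194).

```bash
python3 - <<'E'
from h import *
c=pickle.load(open('w2.pkl','rb')); H=hsv(c)
g=(abs(H[...,0].astype(int)-60)<15)&(H[...,1]>100)
s,ce,mk=max(blobs(g,200),key=lambda q:q[0][4])
print(s,[tuple(np.where(mk[r])[0][[0,-1]]) for r in(275,285,295,345,350,355)],[tuple(np.where(mk[:,k])[0][[0,-1]]) for k in(260,270,284,300)])
for p in [(284,311),(284,262),(284,361),(228,311),(340,311)]: 
    X=plane(c,[p],132.9+33.6)[0]; print(p,(X-[644.6,110.9,0]).round(1))
m=c['pixels'].max(2)<45
for s,ce,mk in blobs(m,800):
    if s[4]<9000 and ce[0]<120 and ce[1]<240:
        ct=max(cv2.findContours(mk.astype(np.uint8),0,1)[0],key=len)[:,0]; e=cv2.fitEllipse(ct.astype(np.float32))[0]; print('spot',np.round(e,1),plane(c,[e],12).round(1))
E
```

```text
Traceback (most recent call last):
IndexError: index 0 is out of bounds for axis 0 with size 0
```

```bash
python3 - <<'E'
from h import *
c=pickle.load(open('w2.pkl','rb')); H=hsv(c)
for p in [(284,311),(284,262),(284,361),(228,311),(340,311)]: 
    X=plane(c,[p],132.9+33.6)[0]; print(p,(X-[644.6,110.9,0]).round(1))
print('coaster',plane(c,[(292,195)],16))
for p in [(33,90),(58,194)]: print(plane(c,[p],12).round(1))
for q in blobs(c['pixels'].max(2)<45,500): print(q[0],q[1].round(0))
E
```

```text
(284, 311) [ -0.4  -1.5 166.5]
(284, 262) [ -0.4  20.4 166.5]
(284, 361) [ -0.3 -26.4 166.5]
(228, 311) [-23.2  -1.7 166.5]
(340, 311) [ 22.4  -1.4 166.5]
coaster [[650.26692816 118.97212795  16.        ]]
[[449.9 201.1  12. ]]
[[455.1 118.2  12. ]]
[   0   51   68   78 4195] [32. 89.]
[  25  161   67   67 3316] [ 58. 194.]
[    0   257   560   163 35784] [219. 367.]
[  371   271   149    95 10577] [446. 316.]
```

```bash
python3 go.py 467.9 -47.4 135 94.4
python3 -m pendant '{"dp":[[-0.015,-0.018,-0.002],[-0.050,-0.056,-0.002],[-0.09,-0.1,-0.002],[-0.125,-0.14,-0.002],[-0.15,-0.168,-0.002],[-0.158,-0.177,-0.002],[-0.158,-0.177,-0.002],[-0.158,-0.177,-0.002]],"rotation":[[0,0,0],[0,0,-0.02],[0,0,-0.04],[0,0,-0.06],[0,0,-0.074],[0,0,-0.074],[0,0,-0.074],[0,0,-0.074]]}'
python3 go.py 467.9 -47.4 60 94.4
```

```text
t 3.83 at [644.6 110.9 132.9] [-179.8    0.    90.2] w 48.3 F [ 0.  -0.4 -1.8] 29.98203051625751
dp [-0.1578 -0.1771 -0.0016] rot [-0.003 -0.    -0.074]
time: 4.82
tool_pos: [469.8, -47.0, 136.2]
tcp_rot: [3.141, -0.0, 1.648]
contact_force: [0.2, 0.0, -1.5]
grip_width: 48.7
finger_force: 30.0
t 4.83 at [469.8 -47.  136.2] [180.   -0.   94.4] w 48.7 F [ 0.2  0.  -1.5] 29.98216698586475
dp [-0.0003 -0.002   0.0762] rot [ 0.001 -0.     0.001]
```

```bash

python3 -m pendant '{"dp":[[0,-0.002,0.03],[0,-0.002,0.06],[0,-0.002,0.074],[0,-0.002,0.076],[0,-0.002,0.076],[0,-0.002,0.076]],"rotation":[[0,0,0],[0,0,0],[0,0,0],[0,0,0],[0,0,0],[0,0,0]]}'
python3 go.py 467.9 -47.4 41 94.4
python3 - <<'E'
from h import *
from plant import vision
o,c=wrist(); print(o['tool_pos'].round(1))
pickle.dump(c,open('w3.pkl','wb'))
a=c['pixels']
t=vision.capture('top'); pickle.dump(t,open('t3.pkl','wb')); b=cv2.resize(t['pixels'][240:320,260:360],None,fx=2.4,fy=2.4,interpolation=2)
s=vision.capture('scene'); pickle.dump(s,open('s3.pkl','wb')); d=cv2.resize(s['pixels'][100:200,240:340],None,fx=2.28,fy=2.28,interpolation=2)
im=np.zeros((420,800,3),np.uint8); im[:,:560]=a; im[:192,560:800]=b; im[192:420,560:788]=d
cv2.imwrite('pics/w3.png',im[:,:,::-1])
E
```

```text
time: 5.58
tool_pos: [467.5, -47.8, 61.1]
tcp_rot: [3.14, 0.001, 1.648]
contact_force: [-0.2, -0.8, -1.4]
grip_width: 48.4
finger_force: 30.0
t 5.58 at [467.5 -47.8  61.1] [179.9   0.   94.4] w 48.4 F [-0.2 -0.8 -1.4] 29.98209720128216
dp [0.0004 0.0004 0.0201] rot [0.002 0.001 0.   ]
[467.5 -47.8  61.1]
```

View pics/w3.png

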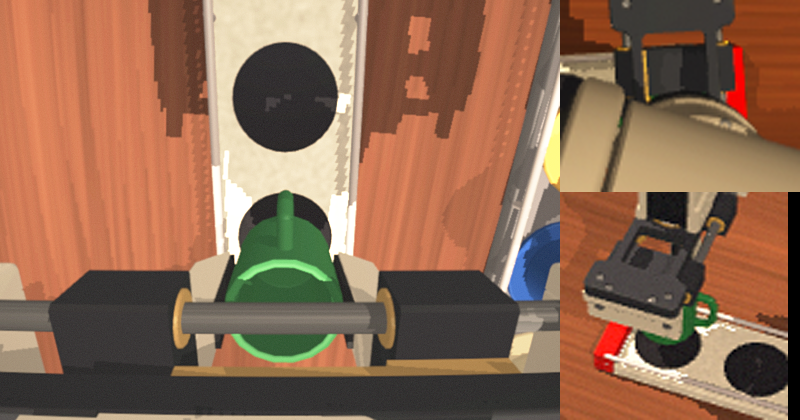

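The green mug hangs just above its spot, whose visible arc (239–331 wide, top edge at row 193) is centred at col ≈285, in line with the mug at 284. Next I'll measure the spots from here.

```bash
cat > spots.py <<'E'
import sys
from h import *
c=pickle.load(open(sys.argv[1],'rb')); m=(c['pixels'].max(2)<70).astype(np.uint8)
m=cv2.morphologyEx(m,cv2.MORPH_CLOSE,np.ones((9,9)))
for s,ce,mk in blobs(m,800):
    if s[4]>12000 or s[2]>140: continue
    ct=max(cv2.findContours(mk.astype(np.uint8),0,1)[0],key=len)[:,0].astype(float)
    P=plane(c,ct,12)[:,:2].astype(np.float32); e=cv2.fitEllipse(P); print(s,'fit',np.round(e[0],1),np.round(e[1],1))
E
python3 spots.py w3.pkl; python3 - <<'E'
from h import *
c=pickle.load(open('w3.pkl','rb'))
print(plane(c,[(285,193),(239,236),(331,236)],12).round(1))
print(plane(c,[(284,361),(228,311),(340,311)],61.1+33.6).round(1))
E
```

```text
[ 234   43  103  108 8772] fit [461.4  33.6] [57.6 57.9]
[[465.8 -21.   12. ]
 [439.1 -51.1  12. ]
 [496.9 -46.6  12. ]]
[[469.2 -74.2  94.7]
 [444.5 -51.2  94.7]
 [490.  -47.7  94.7]]
```

```bash

python3 -m pendant '{"dp":[[0,0.0005,0.006],[0,0.0005,0.012],[0,0.0005,0.016],[0,0.0005,0.018],[0,0.0005,0.019],[0,0.0005,0.019]],"rotation":[[0,0,0],[0,0,0],[0,0,0],[0,0,0],[0,0,0],[0,0,0]]}'
python3 go.py 467.9 -47.4 40.4 94.4
```

```text
time: 6.48
tool_pos: [467.4, -47.7, 41.3]
tcp_rot: [3.142, -0.0, 1.648]
contact_force: [0.3, 0.3, -1.7]
grip_width: 48.4
finger_force: 30.0
t 6.47 at [467.4 -47.7  41.3] [180.   -0.   94.4] w 48.4 F [ 0.3  0.3 -1.7] 29.98211520141922
dp [0.0003 0.0006 0.0009] rot [ 0. -0.  0.]
```

```bash

for i in 1 2 3; do python3 -m pendant '{"dp":[[0,0,0.0005],[0,0,0.0005]],"rotation":[[0,0,0],[0,0,0]]}' | egrep 'tool_pos|contact'; done
```

```text
tool_pos: [467.4, -47.7, 40.8]
contact_force: [0.1, 0.0, -0.2]
tool_pos: [467.4, -47.7, 40.4]
contact_force: [0.0, 1.5, -0.3]
tool_pos: [467.4, -47.7, 40.3]
contact_force: [-0.8, 1.7, 5.3]
```

Contact is gentle at z≈40.3. Release, opening only partly at first, then up.

```bash

python3 -m pendant '{"dp":[[0,0,0],[0,0,0],[0,0,0],[0,0,0]],"rotation":[[0,0,0],[0,0,0],[0,0,0],[0,0,0]]}' 0.08
python3 -m pendant '{"dp":[[0,0,-0.02],[0,0,-0.06],[0,0,-0.11],[0,0,-0.12],[0,0,-0.12],[0,0,-0.12]],"rotation":[[0,0,0],[0,0,0],[0,0,0],[0,0,0],[0,0,0],[0,0,0]]}'
python3 - <<'E'
from h import *
o,c=wrist(); print(o['tool_pos'].round(1),o['tcp_rot'].round(4))
pickle.dump(c,open('w4.pkl','wb')); cv2.imwrite('pics/w4.png',c['pixels'][:,:,::-1])
E
python3 go.py 649.5 23.3 160 75
```

```text
time: 7.72
tool_pos: [467.3, -47.7, 39.7]
tcp_rot: [-3.142, -0.0, 1.648]
contact_force: [0.4, -0.6, -0.8]
grip_width: 78.9
finger_force: 0.0
time: 8.48
tool_pos: [466.4, -47.5, 158.4]
tcp_rot: [-3.139, -0.001, 1.648]
contact_force: [0.5, -0.1, -0.1]
grip_width: 80.0
finger_force: 0.0
[466.4 -47.5 158.4] [-3.1389e+00 -1.0000e-03  1.6478e+00]
t 8.53 at [466.4 -47.5 158.3] [-1.798e+02 -1.000e-01  9.440e+01] w 80.0 F [ 0.3 -0.  -0.8] 0.0
dp [ 0.0565  0.1879 -0.0022] rot [-0.003 -0.001  0.339]
```

View pics/w4.png

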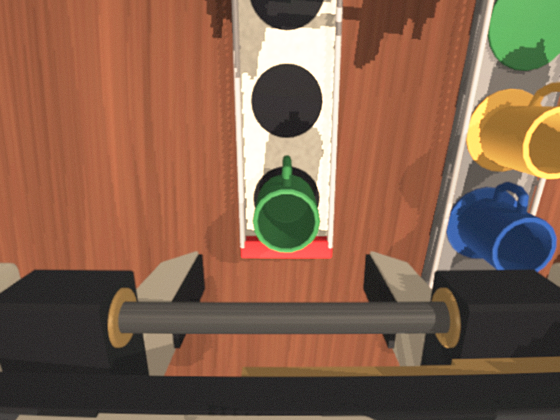

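The green mug stands upright on its spot, rim ≈(286.5,217), with the spot arc at cols 254–320 and top edge at row ~166. So it is laterally centred. Now to the yellow mug.

```bash
python3 - <<'E'
from h import *
c=pickle.load(open('w4.pkl','rb'))
print('rim',plane(c,[(286.5,253),(254,217),(319.5,217),(287,181)],74).round(1).tolist()); print('spot1',plane(c,[(287,166),(254,193),(320,193)],12).round(1).tolist(),'spot2',plane(c,[(287,101)],12).round(1))
E
python3 spots.py w4.pkl
python3 -m pendant '{"dp":[[0.01,0.03,-0.002],[0.025,0.085,-0.002],[0.042,0.14,-0.002],[0.053,0.178,-0.002],[0.057,0.188,-0.002],[0.057,0.188,-0.002],[0.057,0.188,-0.002],[0.057,0.188,-0.002]],"rotation":[[0,0,0.06],[0,0,0.15],[0,0,0.25],[0,0,0.32],[0,0,0.339],[0,0,0.339],[0,0,0.339],[0,0,0.339]]}' 0.0918
python3 - <<'E'
from h import *
o,c=wrist(); print(o['tool_pos'].round(1),o['tcp_rot'].round(4))
pickle.dump(c,open('w5.pkl','wb')); cv2.imwrite('pics/w5.png',c['pixels'][:,:,::-1])
E
python3 go.py 649.5 23.3 80 75
```

```text
rim [[469.9, -75.5, 74.0], [444.1, -49.1, 74.0], [491.5, -45.3, 74.0], [465.9, -20.7, 74.0]]
spot1 [[466.2, -20.7, 12.0], [438.8, -47.2, 12.0], [497.5, -42.6, 12.0]] spot2 [[461.9  33.5  12. ]]
[ 251    0   72   29 1551] fit [456.1 100.3] [21.4 57.7]
[ 253   65   69   72 3906] fit [461.5  33.3] [56.2 57.1]
[172 255  33  49 867] fit [ 382.2 -146.4] [23.5 61.6]
[364 255  33  49 884] fit [ 562.7 -131.7] [23.2 61.5]
[  421   269   139    96 10321] fit [ 688. -161.] [120.  165.2]
time: 9.52
tool_pos: [649.7, 23.0, 162.2]
tcp_rot: [-3.142, 0.0, 1.308]
contact_force: [-0.3, -0.3, -0.7]
grip_width: 92.1
finger_force: 0.0
[649.7  23.  162.2] [-3.1416  0.      1.3084]
t 9.57 at [649.8  23.1 162.3] [180.  -0.  75.] w 91.9 F [-0.7 -0.4 -0.1] 0.0
dp [ 0.0001 -0.0004  0.0823] rot [ 0.    -0.    -0.001]
```

View pics/w5.png

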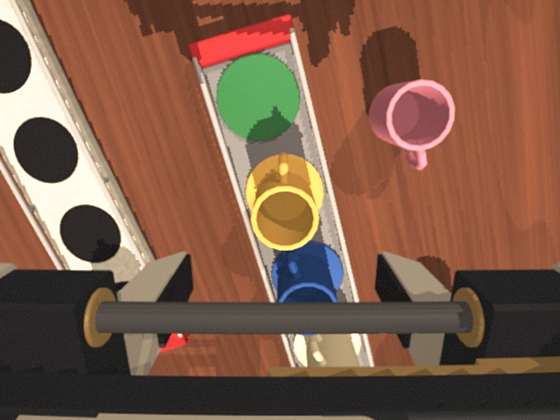

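The yellow mug's rim is ≈(285,218) with its handle straight up the image, so yaw 75° matches the handle. Check the centre, then descend.

```bash
python3 - <<'E'
from h import *
c=pickle.load(open('w5.pkl','rb'))
P=plane(c,[(285,250),(285,186),(250,217),(320,217)],78)[:,:2]; print(P.round(1).tolist(),P[:2].mean(0),P[2:].mean(0))
E
python3 -m pendant '{"dp":[[0,0,0.03],[0,0,0.07],[0,0,0.10],[0,0,0.115],[0,0,0.118],[0,0,0.118],[0,0,0.118]],"rotation":[[0,0,0],[0,0,0],[0,0,0],[0,0,0],[0,0,0],[0,0,0],[0,0,0]]}'
python3 go.py 649.5 23.3 44.4 75
```

```text
[[643.7, -2.3], [656.4, 45.0], [625.9, 29.4], [674.9, 16.2]] [650.05433915  21.361331  ] [650.4325176   22.77637903]
time: 10.45
tool_pos: [651.2, 23.5, 45.2]
tcp_rot: [3.139, -0.0, 1.309]
contact_force: [-0.1, -0.3, 1.2]
grip_width: 91.7
finger_force: 0.0
t 10.45 at [651.2  23.5  45.2] [179.9  -0.   75. ] w 91.7 F [-0.1 -0.3  1.2] 0.0
dp [-0.0007 -0.0016  0.0008] rot [ 0.002 -0.    -0.   ]
```

```bash

python3 -m pendant '{"dp":[[-0.001,-0.001,0.001],[-0.001,-0.001,0.001],[-0.001,-0.001,0.001],[-0.001,-0.001,0.001],[-0.001,-0.001,0.001],[-0.001,-0.001,0.001]],"rotation":[[0,0,0],[0,0,0],[0,0,0],[0,0,0],[0,0,0],[0,0,0]]}' 0.03
python3 -m pendant '{"dp":[[0,0,-0.015],[0,0,-0.05],[0,0,-0.09],[0,0,-0.09],[0,0,-0.09],[0,0,-0.09]],"rotation":[[0,0,0],[0,0,0],[0,0,0],[0,0,0],[0,0,0],[0,0,0]]}'
python3 go.py 461.5 34.2 135 94.4
```

```text
time: 11.2
tool_pos: [649.2, 22.9, 42.8]
tcp_rot: [3.141, -0.0, 1.309]
contact_force: [0.1, -0.2, -0.4]
grip_width: 48.3
finger_force: 30.0
time: 11.95
tool_pos: [648.3, 23.0, 131.4]
tcp_rot: [-3.139, 0.0, 1.309]
contact_force: [0.6, 0.4, -0.7]
grip_width: 48.5
finger_force: 30.0
t 11.95 at [648.3  23.  131.4] [-179.8    0.    75. ] w 48.5 F [ 0.6  0.4 -0.7] 29.999473556454177
dp [-0.0375 -0.1833 -0.0031] rot [-0.003 -0.    -0.339]
```

```bash

python3 -m pendant '{"dp":[[-0.004,-0.02,-0.003],[-0.012,-0.06,-0.003],[-0.022,-0.11,-0.003],[-0.032,-0.155,-0.003],[-0.0365,-0.178,-0.003],[-0.0375,-0.183,-0.003],[-0.0375,-0.183,-0.003],[-0.0375,-0.183,-0.003]],"rotation":[[0,0,-0.04],[0,0,-0.12],[0,0,-0.2],[0,0,-0.28],[0,0,-0.339],[0,0,-0.339],[0,0,-0.339],[0,0,-0.339]]}'
python3 go.py 461.5 34.2 56 94.4
```

```text
time: 12.95
tool_pos: [463.8, 33.9, 135.6]
tcp_rot: [3.141, -0.0, 1.647]
contact_force: [-0.5, 0.0, -1.0]
grip_width: 48.2
finger_force: 30.0
t 12.95 at [463.8  33.9 135.6] [180.   -0.   94.4] w 48.2 F [-0.5  0.  -1. ] 29.99963803722494
dp [ 0.0004 -0.0023  0.0796] rot [ 0.001 -0.    -0.001]
```

```bash

python3 -m pendant '{"dp":[[0,-0.002,0.03],[0,-0.002,0.06],[0,-0.002,0.077],[0,-0.002,0.079],[0,-0.002,0.079],[0,-0.002,0.079]],"rotation":[[0,0,0],[0,0,0],[0,0,0],[0,0,0],[0,0,0],[0,0,0]]}'
python3 - <<'E'
from h import *
o,c=wrist(); print(o['tool_pos'].round(1))
pickle.dump(c,open('w6.pkl','wb')); cv2.imwrite('pics/w6.png',c['pixels'][:,:,::-1])
E
python3 spots.py w6.pkl; python3 go.py 461.5 34.2 38.8 94.4
```

```text
time: 13.7
tool_pos: [461.5, 33.9, 57.5]
tcp_rot: [3.14, 0.0, 1.648]
contact_force: [0.3, 0.4, -0.4]
grip_width: 48.4
finger_force: 30.0
[461.5  33.9  57.5]
[ 232   38  106  111 9200] fit [455.  117.4] [57.7 58.1]
[291 192  41  53 817] fit [476.7  49.3] [13.8 37.3]
t 13.75 at [461.4  33.9  57.5] [179.9   0.   94.4] w 48.4 F [-0.5 -0.8 -1. ] 29.999447407535627
dp [0.0003 0.0001 0.0187] rot [0.002 0.    0.   ]
```

View pics/w6.png

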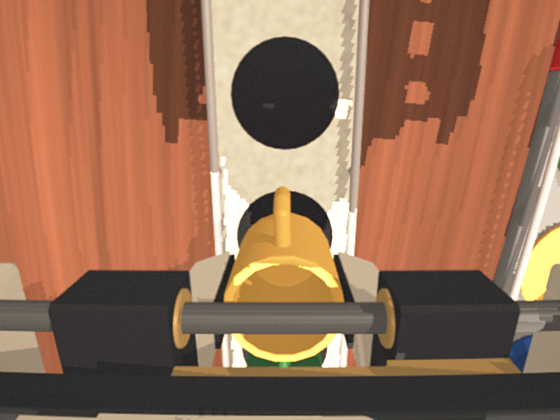

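The yellow mug hangs over spot 2 (arc cols 238–331) and is centred on it. Lower it.

```bash

python3 -m pendant '{"dp":[[0.0005,0,0.006],[0.0005,0,0.012],[0.0005,0,0.016],[0.0005,0,0.0175],[0.0005,0,0.0175],[0.0005,0,0.0175]],"rotation":[[0,0,0],[0,0,0],[0,0,0],[0,0,0],[0,0,0],[0,0,0]]}'| egrep 'tool_pos|contact'
for i in 1 2 3; do python3 -m pendant '{"dp":[[0,0,0.0005],[0,0,0.0005]],"rotation":[[0,0,0],[0,0,0]]}' | egrep 'tool_pos|contact'; done
```

```text
tool_pos: [460.8, 34.4, 39.4]
contact_force: [0.0, -0.2, -0.8]
tool_pos: [460.7, 34.4, 38.8]
contact_force: [0.3, 0.9, -1.8]
tool_pos: [460.8, 34.4, 38.7]
contact_force: [-1.0, 0.2, 5.1]
tool_pos: [460.8, 34.4, 38.6]
contact_force: [-3.8, 0.9, 10.3]
```

```bash

python3 -m pendant '{"dp":[[0,0,0],[0,0,0],[0,0,0],[0,0,0]],"rotation":[[0,0,0],[0,0,0],[0,0,0],[0,0,0]]}' 0.08
python3 -m pendant '{"dp":[[0,0,-0.02],[0,0,-0.06],[0,0,-0.11],[0,0,-0.12],[0,0,-0.12],[0,0,-0.12]],"rotation":[[0,0,0],[0,0,0],[0,0,0],[0,0,0],[0,0,0],[0,0,0]]}'
python3 - <<'E'
from h import *
o,c=wrist(); print(o['tool_pos'].round(1),o['tcp_rot'].round(4))
pickle.dump(c,open('w7.pkl','wb'))
E
python3 go.py 648.6 -54.3 160 95
```

```text
time: 15.75
tool_pos: [460.6, 34.4, 37.7]
tcp_rot: [-3.141, -0.0, 1.648]
contact_force: [-0.3, 0.2, 0.0]
grip_width: 79.3
finger_force: 0.0
time: 16.5
tool_pos: [459.7, 34.5, 156.4]
tcp_rot: [-3.139, -0.001, 1.648]
contact_force: [-0.7, 0.3, -0.5]
grip_width: 79.9
finger_force: 0.0
[459.7  34.5 156.4] [-3.1389e+00 -5.0000e-04  1.6478e+00]
t 16.55 at [459.7  34.5 156.3] [-179.8   -0.    94.4] w 80.2 F [-0.3 -1.  -0.5] 0.0
dp [-0.103   0.1815 -0.0043] rot [-0.003 -0.001 -0.01 ]
```

```bash

python3 -m pendant '{"dp":[[-0.012,0.02,-0.004],[-0.035,0.06,-0.004],[-0.062,0.11,-0.004],[-0.087,0.155,-0.004],[-0.1,0.177,-0.004],[-0.103,0.18,-0.004],[-0.103,0.18,-0.004],[-0.103,0.18,-0.004]],"rotation":[[0,0,0],[0,0,0],[0,0,0],[0,0,-0.01],[0,0,-0.01],[0,0,-0.01],[0,0,-0.01],[0,0,-0.01]]}' 0.0918
python3 - <<'E'
from h import *
o,c=wrist(); print(o['tool_pos'].round(1),o['tcp_rot'].round(4))
pickle.dump(c,open('w8.pkl','wb')); cv2.imwrite('pics/w8.png',c['pixels'][:,:,::-1])
E
python3 go.py 648.6 -54.3 43 95
```

```text
time: 17.55
tool_pos: [647.2, -53.8, 161.7]
tcp_rot: [-3.141, -0.0, 1.658]
contact_force: [-0.9, 0.2, -0.3]
grip_width: 91.8
finger_force: 0.0
[647.2 -53.8 161.7] [-3.1408e+00 -4.0000e-04  1.6583e+00]
t 17.6 at [647.3 -53.8 162. ] [-180.   -0.   95.] w 91.6 F [ 0.2 -0.3 -0.5] 0.0
dp [-0.0007  0.0013  0.119 ] rot [-0. -0.  0.]
```

View pics/w8.png

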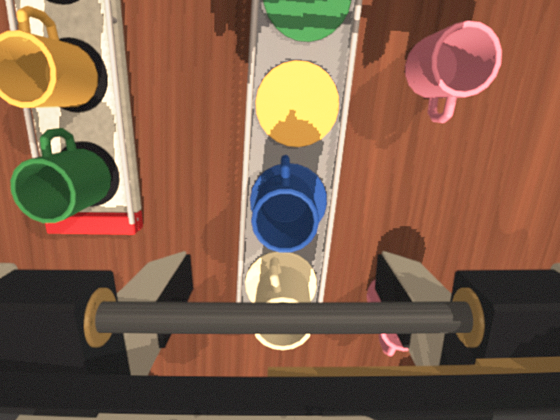

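Blue: rim centre ≈(285,219) with the handle straight up, aligned as the yellow was. Green and yellow stand upright on their spots at the left. Descend and grip.

```bash

python3 -m pendant '{"dp":[[-0.001,0.0005,0.03],[-0.001,0.0005,0.07],[-0.001,0.0005,0.10],[-0.001,0.0005,0.115],[-0.001,0.0005,0.119],[-0.001,0.0005,0.119],[-0.001,0.0005,0.119]],"rotation":[[0,0,0],[0,0,0],[0,0,0],[0,0,0],[0,0,0],[0,0,0],[0,0,0]]}' | egrep 'tool_pos|contact'
python3 -m pendant '{"dp":[[0,0,0],[0,0,0],[0,0,0],[0,0,0],[0,0,0],[0,0,0]],"rotation":[[0,0,0],[0,0,0],[0,0,0],[0,0,0],[0,0,0],[0,0,0]]}' 0.03
python3 -m pendant '{"dp":[[0,0,-0.015],[0,0,-0.05],[0,0,-0.09],[0,0,-0.09],[0,0,-0.09],[0,0,-0.09]],"rotation":[[0,0,0],[0,0,0],[0,0,0],[0,0,0],[0,0,0],[0,0,0]]}'
python3 go.py 455.0 117.8 135 94.4
```

```text
tool_pos: [649.4, -55.5, 44.2]
contact_force: [-0.2, 0.1, 0.2]
time: 19.23
tool_pos: [648.6, -55.4, 42.8]
tcp_rot: [-3.141, -0.0, 1.658]
contact_force: [-0.2, 0.4, 0.1]
grip_width: 48.3
finger_force: 30.0
time: 19.98
tool_pos: [647.8, -55.2, 131.4]
tcp_rot: [-3.139, -0.001, 1.658]
contact_force: [-0.2, 0.5, -1.9]
grip_width: 48.2
finger_force: 30.0
t 19.98 at [647.8 -55.2 131.4] [-179.9   -0.    95. ] w 48.2 F [-0.2  0.5 -1.9] 29.999782751547173
dp [ 0.1891 -0.177  -0.003 ] rot [-0.003 -0.001  0.01 ]
```

```bash

python3 -m pendant '{"dp":[[0.02,-0.019,-0.003],[0.06,-0.056,-0.003],[0.1,-0.094,-0.003],[0.14,-0.131,-0.003],[0.175,-0.165,-0.003],[0.188,-0.177,-0.003],[0.188,-0.177,-0.003],[0.188,-0.177,-0.003]],"rotation":[[0,0,0],[0,0,0],[0,0,0.01],[0,0,0.01],[0,0,0.01],[0,0,0.01],[0,0,0.01],[0,0,0.01]]}' | egrep 'tool_pos|contact'
python3 go.py 455.0 117.2 57 94.4
```

```text
tool_pos: [457.2, 115.9, 135.7]
contact_force: [1.9, -0.7, -1.7]
t 20.98 at [457.2 115.9 135.7] [179.9   0.   94.4] w 47.6 F [ 1.9 -0.7 -1.7] 29.999777586199343
dp [ 0.0015 -0.0022  0.0787] rot [ 0.001  0.    -0.   ]
```

```bash

python3 -m pendant '{"dp":[[0.0005,-0.002,0.03],[0.0005,-0.002,0.06],[0.0005,-0.002,0.077],[0.0005,-0.002,0.079],[0.0005,-0.002,0.079],[0.0005,-0.002,0.079]],"rotation":[[0,0,0],[0,0,0],[0,0,0],[0,0,0],[0,0,0],[0,0,0]]}'
python3 - <<'E'
from h import *
o,c=wrist(); print(o['tool_pos'].round(1))
pickle.dump(c,open('w9.pkl','wb')); cv2.imwrite('pics/w9.png',c['pixels'][:,:,::-1])
E
python3 spots.py w9.pkl; python3 go.py 455.0 117.2 38.8 94.4
```

```text
time: 21.72
tool_pos: [454.8, 116.7, 57.5]
tcp_rot: [3.14, -0.0, 1.647]
contact_force: [0.7, 0.1, -1.4]
grip_width: 48.3
finger_force: 30.0
[454.8 116.7  57.5]
[ 233   36  106  111 9199] fit [448.6 201.1] [57.6 58. ]
[291 191  41  54 862] fit [470.3 132.6] [14.2 37.1]
t 21.77 at [454.6 116.8  57.5] [179.9  -0.   94.4] w 48.3 F [-0.5  0.3 -1.1] 29.99968139338307
dp [0.0004 0.0004 0.0187] rot [ 0.002 -0.    -0.   ]
```

View pics/w9.png

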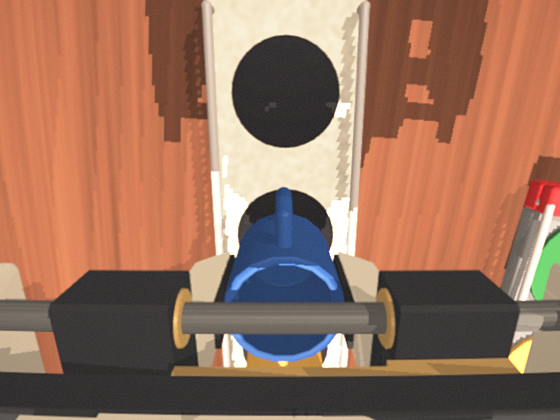

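The blue mug is over spot 3 (arc cols 238–331, top edge at row 191). Shift +0.5 mm along the row and lower.

```bash

python3 -m pendant '{"dp":[[0.0005,0.0005,0.006],[0.0005,0.0005,0.012],[0.0005,0.0005,0.016],[0.0005,0.0005,0.0175],[0.0005,0.0005,0.0175],[0.0005,0.0005,0.0175]],"rotation":[[0,0,0],[0,0,0],[0,0,0],[0,0,0],[0,0,0],[0,0,0]]}'| egrep 'tool_pos|contact'
for i in 1 2; do python3 -m pendant '{"dp":[[0,0,0.0005],[0,0,0.0005]],"rotation":[[0,0,0],[0,0,0]]}' | egrep 'tool_pos|contact'; done
```

```text
tool_pos: [454.5, 117.4, 39.4]
contact_force: [-0.4, 0.1, -1.5]
tool_pos: [454.4, 117.4, 38.8]
contact_force: [-0.3, -0.9, -1.4]
tool_pos: [454.5, 117.4, 38.6]
contact_force: [-2.0, -0.3, 4.6]
```

```bash

python3 -m pendant '{"dp":[[0,0,0],[0,0,0],[0,0,0],[0,0,0]],"rotation":[[0,0,0],[0,0,0],[0,0,0],[0,0,0]]}' 0.08 | egrep 'tool_pos|contact'
python3 -m pendant '{"dp":[[0,0,-0.02],[0,0,-0.06],[0,0,-0.11],[0,0,-0.12],[0,0,-0.12],[0,0,-0.12]],"rotation":[[0,0,0],[0,0,0],[0,0,0],[0,0,0],[0,0,0],[0,0,0]]}'
python3 go.py 652 -142 160 102
```

```text
tool_pos: [454.4, 117.4, 38.2]
contact_force: [-0.5, 0.6, 0.9]
time: 24.28
tool_pos: [453.5, 117.3, 156.8]
tcp_rot: [-3.139, -0.0, 1.648]
contact_force: [-0.6, 0.4, -0.8]
grip_width: 80.2
finger_force: 0.0
t 24.27 at [453.5 117.3 156.8] [-179.8   -0.    94.4] w 80.2 F [-0.6  0.4 -0.8] 0.0
dp [-0.2738  0.178  -0.0037] rot [-0.003 -0.    -0.132]
```

```bash

python3 -m pendant '{"dp":[[-0.03,0.02,-0.004],[-0.075,0.05,-0.004],[-0.12,0.08,-0.004],[-0.165,0.108,-0.004],[-0.21,0.137,-0.004],[-0.25,0.162,-0.004],[-0.27,0.175,-0.004],[-0.274,0.177,-0.004]],"rotation":[[0,0,-0.02],[0,0,-0.04],[0,0,-0.06],[0,0,-0.08],[0,0,-0.1],[0,0,-0.12],[0,0,-0.132],[0,0,-0.132]]}' 0.0918  | egrep 'tool_pos|contact'
python3 -m pendant '{"dp":[[0,0,0],[0,0,0]],"rotation":[[0,0,0],[0,0,0]]}'
python3 - <<'E'
from h import *
o,c=wrist(); print(o['tool_pos'].round(1),o['tcp_rot'].round(4))
pickle.dump(c,open('w10.pkl','wb')); cv2.imwrite('pics/w10.png',c['pixels'][:,:,::-1])
E
python3 go.py 652 -142 43 102
```

```text
tool_pos: [651.6, -143.3, 159.6]
contact_force: [0.2, -0.1, 0.0]
time: 25.52
tool_pos: [651.4, -140.9, 162.1]
tcp_rot: [-3.141, -0.001, 1.781]
contact_force: [-0.3, 0.3, -0.5]
grip_width: 91.5
finger_force: 0.0
[ 651.4 -140.9  162.1] [-3.1409e+00 -7.0000e-04  1.7807e+00]
t 25.57 at [ 651.5 -141.   162.4] [-180.   -0.  102.] w 91.8 F [ 0.5 -0.7 -1.2] 0.0
dp [-0.0011  0.0003  0.1194] rot [-0.    -0.     0.001]
```

View pics/w10.png

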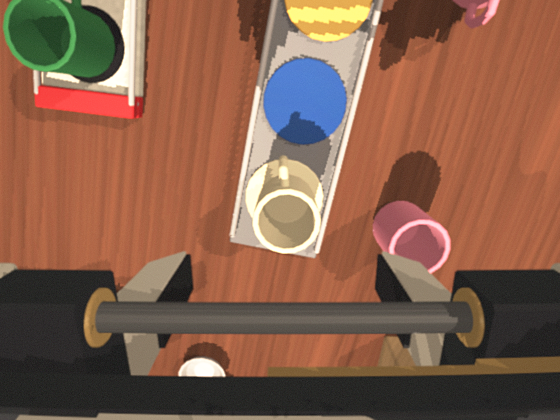

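Cream: rim centre ≈(287,222) with the handle straight up. It needs a small shift. The pink mug at (412,237) is close to the right finger, so I'll compute its clearance.

```bash
python3 - <<'E'
from h import *
c=pickle.load(open('w10.pkl','rb')); R=Ro.from_euler('z',1.781).as_matrix()
def tool(p,z): 
    d=plane(c,p,z)-[651.4,-140.9,0]; d=d@R; return np.c_[d[:,0],-d[:,1]].round(1)
print('cream',tool([(287,254),(287,189.5),(253,222),(321,222)],78).tolist())
print('pink rim',tool([(389,248),(449,245)],62).tolist(),'base',tool([(374,215)],0).tolist())
E
```

```text
cream [[-28.9, 1.7], [20.7, 1.6], [-3.6, -23.1], [-3.6, 26.4]]
pink rim [[-31.0, 83.2], [-28.5, 131.4]] base [[-23.2, 85.7]]
```

```bash

python3 -m pendant '{"dp":[[-0.004,0.0015,0.03],[-0.004,0.0015,0.07],[-0.004,0.0015,0.10],[-0.004,0.0015,0.115],[-0.004,0.0015,0.119],[-0.004,0.0015,0.119],[-0.004,0.0015,0.119]],"rotation":[[0,0,0],[0,0,0],[0,0,0],[0,0,0],[0,0,0],[0,0,0],[0,0,0]]}' 0.08 | egrep 'tool_pos|contact'
python3 -m pendant '{"dp":[[0,0,0],[0,0,0],[0,0,0],[0,0,0],[0,0,0],[0,0,0]],"rotation":[[0,0,0],[0,0,0],[0,0,0],[0,0,0],[0,0,0],[0,0,0]]}' 0.03
python3 -m pendant '{"dp":[[0,0,-0.015],[0,0,-0.05],[0,0,-0.09],[0,0,-0.09],[0,0,-0.09],[0,0,-0.09]],"rotation":[[0,0,0],[0,0,0],[0,0,0],[0,0,0],[0,0,0],[0,0,0]]}'
python3 go.py 448.6 201.3 135 94.4
```

```text
tool_pos: [655.0, -146.0, 44.7]
contact_force: [0.4, 0.2, 0.9]
time: 27.2
tool_pos: [654.3, -145.8, 43.4]
tcp_rot: [3.141, -0.0, 1.78]
contact_force: [-0.5, 0.6, 1.1]
grip_width: 49.2
finger_force: 30.0
time: 27.95
tool_pos: [653.3, -145.4, 131.5]
tcp_rot: [-3.139, -0.002, 1.78]
contact_force: [0.3, 0.3, -1.8]
grip_width: 48.5
finger_force: 30.0
t 27.95 at [ 653.3 -145.4  131.5] [-1.798e+02 -1.000e-01  1.020e+02] w 48.5 F [ 0.3  0.3 -1.8] 29.999680915352656
dp [ 0.3817 -0.1283 -0.0024] rot [-0.003 -0.002  0.132]
```

```bash

python3 -m pendant '{"dp":[[0.025,-0.008,-0.003],[0.07,-0.024,-0.003],[0.12,-0.04,-0.003],[0.175,-0.059,-0.003],[0.23,-0.077,-0.003],[0.285,-0.096,-0.003],[0.335,-0.113,-0.003],[0.365,-0.123,-0.003]],"rotation":[[0,0,0],[0,0,0.02],[0,0,0.04],[0,0,0.06],[0,0,0.08],[0,0,0.1],[0,0,0.12],[0,0,0.132]]}' | egrep 'tool_pos|contact'
python3 -m pendant '{"dp":[[0.01,-0.003,0],[0.01,-0.003,0],[0.01,-0.003,0]],"rotation":[[0,0,0],[0,0,0],[0,0,0]]}' | egrep 'tool_pos|contact'
python3 go.py 448.7 200 57 94.4
```

```text
tool_pos: [456.0, 187.5, 135.4]
contact_force: [1.4, 0.3, -2.0]
tool_pos: [455.0, 194.6, 136.0]
contact_force: [0.6, -0.4, -1.7]
t 29.32 at [455.  194.6 136. ] [-180.     0.    94.4] w 48.7 F [ 0.6 -0.4 -1.7] 29.999612532992614
dp [ 0.0059 -0.0059  0.079 ] rot [-0.     0.    -0.001]
```

```bash

python3 -m pendant '{"dp":[[0.005,-0.005,0.03],[0.005,-0.0055,0.06],[0.005,-0.0055,0.077],[0.005,-0.0055,0.079],[0.005,-0.0055,0.079],[0.005,-0.0055,0.079]],"rotation":[[0,0,0],[0,0,0],[0,0,0],[0,0,0],[0,0,0],[0,0,0]]}'
python3 - <<'E'
from h import *
o,c=wrist(); print(o['tool_pos'].round(1))
pickle.dump(c,open('w11.pkl','wb')); cv2.imwrite('pics/w11.png',c['pixels'][:,:,::-1])
E
python3 go.py 448.7 200 39 94.4
```

```text
time: 30.08
tool_pos: [449.3, 200.0, 58.1]
tcp_rot: [3.14, -0.0, 1.647]
contact_force: [0.1, 1.3, -1.9]
grip_width: 48.5
finger_force: 30.0
[449.3 200.   58.1]
t 30.12 at [449.2 200.1  58.1] [179.9  -0.   94.4] w 48.8 F [ 0.9 -0.5 -2.2] 29.99958499232889
dp [-0.     -0.0005  0.0191] rot [ 0.002 -0.    -0.   ]
```

View pics/w11.png

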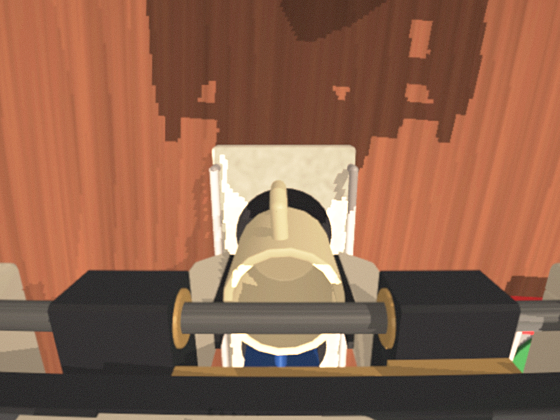

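The cream mug is over spot 4. The rim bottom is at row ≈353 and the spot's top edge at row ≈190, so I'll compute the remaining offset.

```bash
python3 - <<'E'
from h import *
R=Ro.from_euler('z',1.6476).as_matrix()
for n,t,zr,b,s,k in[('w3',(467.5,-47.8),94.7,361,193,'green'),('w6',(461.5,33.9),92.7,0,0,'yellow'),('w9',(454.7,116.7),92.7,0,0,'blue'),('w11',(449.25,200),92.7,0,0,'cream')]:
    c=pickle.load(open(n+'.pkl','rb')); p=c['pixels'].astype(int)
    # spot top edge: first dark run going down columns 262,310 between rows 160..230
    es=[]
    for col in(262,268,302,308):
        v=p[150:240,col].max(1); r=150+np.where(v<90)[0][0]; es.append((col,r))
    def tool(q,z):
        d=(plane(c,q,z)-[*t,0])@R; return np.c_[d[:,0],-d[:,1]]
    E=tool(es,12); L=[tool([(238,234)],12),tool([(331,234)],12)]
    # spot centre along x from each edge point with radius 29, centre y from mean
    cy=(L[0][0,1]+L[1][0,1])/2
    print(k,'spot cx',(E[:,0]-np.sqrt(29**2-(E[:,1]-cy)**2)).round(1),'cy',cy.round(1), 'rim bottom rows',{r:(tool([(284,r)],zr)[0,0]+25).round(1) for r in(353,355,358,361)})
cs=[cv2.resize(pickle.load(open(n+'.pkl','rb'))['pixels'][325:375,215:355],None,fx=2.8,fy=2.8,interpolation=0) for n in('w3','w6','w9','w11')]
cv2.imwrite('pics/cmp.png',np.vstack([np.hstack(cs[:2]),np.hstack(cs[2:])])[:,:,::-1])
E
```

```text
green spot cx [-2.4 -2.2 -2.  -2.1] cy 0.1 rim bottom rows {353: np.float64(2.7), 355: np.float64(1.7), 358: np.float64(0.1), 361: np.float64(-1.5)}
yellow spot cx [ 0.3 -0.1  0.1 -0. ] cy 0.0 rim bottom rows {353: np.float64(4.1), 355: np.float64(3.0), 358: np.float64(1.5), 361: np.float64(-0.1)}
blue spot cx [0.3 0.6 0.8 0.6] cy 0.1 rim bottom rows {353: np.float64(4.1), 355: np.float64(3.0), 358: np.float64(1.5), 361: np.float64(-0.1)}
cream spot cx [1.4 1.7 1.3 1.1] cy 0.1 rim bottom rows {353: np.float64(3.6), 355: np.float64(2.5), 358: np.float64(1.0), 361: np.float64(-0.6)}
```

View pics/cmp.png

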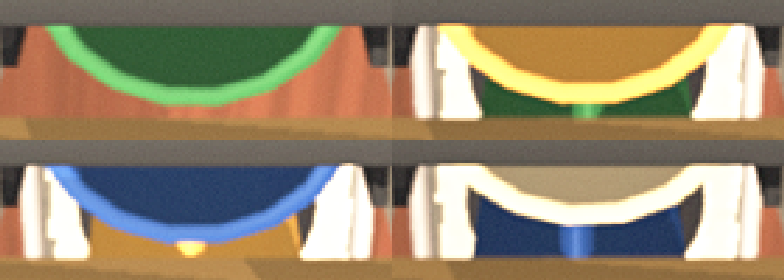

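Rim bottoms are at rows green 362, yellow 362, blue 362 and cream 356. The first three are within 0.5 mm of their spots, and cream needs −0.8 mm along the row. Lower it.

```bash

python3 -m pendant '{"dp":[[-0.001,0.0005,0.006],[-0.001,0.0005,0.012],[-0.001,0.0005,0.016],[-0.001,0.0005,0.0175],[-0.001,0.0005,0.0175],[-0.001,0.0005,0.0175]],"rotation":[[0,0,0],[0,0,0],[0,0,0],[0,0,0],[0,0,0],[0,0,0]]}'| egrep 'tool_pos|contact'
for i in 1 2; do python3 -m pendant '{"dp":[[0,0,0.0005],[0,0,0.0005]],"rotation":[[0,0,0],[0,0,0]]}' | egrep 'tool_pos|contact'; done
```

```text
tool_pos: [449.2, 199.2, 39.9]
contact_force: [0.5, -0.3, -1.8]
tool_pos: [449.2, 199.1, 39.3]
contact_force: [0.6, 0.3, -2.4]
tool_pos: [449.2, 199.1, 39.3]
contact_force: [-2.2, 0.3, 3.9]
```

Contact. Release, lift and back off to the left of the tray for a last look.

```bash

python3 -m pendant '{"dp":[[0,0,0],[0,0,0],[0,0,0],[0,0,0]],"rotation":[[0,0,0],[0,0,0],[0,0,0],[0,0,0]]}' 0.08 | egrep 'tool_pos|contact|width'
python3 -m pendant '{"dp":[[0,0,-0.02],[0,0,-0.06],[0,0,-0.11],[0,0,-0.15],[0.05,0,-0.18],[0.11,0.02,-0.18],[0.17,0.04,-0.18],[0.2,0.05,-0.18]],"rotation":[[0,0,0],[0,0,0],[0,0,0],[0,0,0],[0,0,0],[0,0,0],[0,0,0],[0,0,0]]}'
python3 -m pendant '{"dp":[[0.05,0,0],[0.1,0,0],[0.1,0,0],[0.1,0,0]],"rotation":[[0,0,0],[0,0,0],[0,0,0],[0,0,0]]}' | egrep 'tool_pos|contact'
python3 - <<'E'
from h import *
from plant import vision
t=vision.capture('top');s=vision.capture('scene')
pickle.dump(t,open('tf.pkl','wb'));pickle.dump(s,open('sf.pkl','wb'))
a=cv2.resize(t['pixels'][240:330,120:350],None,fx=3.4,fy=3.4,interpolation=2); b=cv2.resize(s['pixels'][110:240,240:460],None,fx=2.2,fy=2.2,interpolation=2)
im=np.zeros((600,790,3),np.uint8); im[:a.shape[0],:a.shape[1]]=a; im[310:310+b.shape[0],:b.shape[1]]=b; cv2.imwrite('pics/final.png',im[:,:,::-1])
E
```

```text
tool_pos: [449.1, 199.1, 38.7]
contact_force: [-0.3, -0.4, 1.1]
grip_width: 79.2
time: 32.88
tool_pos: [483.5, 405.1, 218.3]
tcp_rot: [3.142, -0.0, 1.65]
contact_force: [0.1, -1.3, -0.8]
grip_width: 80.0
finger_force: 0.0
tool_pos: [475.7, 501.7, 218.2]
contact_force: [-0.4, -0.3, 0.3]
```

View pics/final.png

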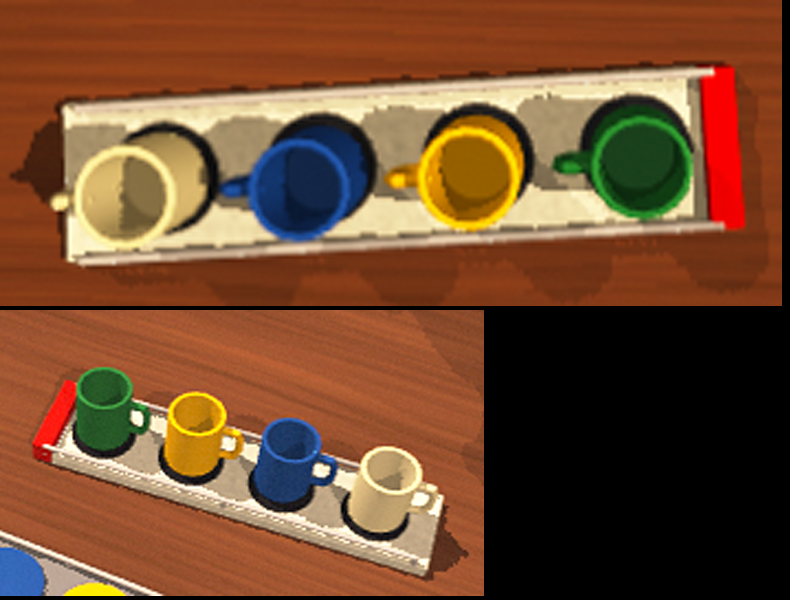

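All four stand upright in the right order, red end first: green, yellow, blue, cream. A black margin shows around each. Rim centres in the top crop are (641,168), (471,172), (300,190) and (125,196), so I'll do a quick numeric check.

```bash
python3 - <<'E'
from h import *
c=pickle.load(open('tf.pkl','rb'))
p=np.array([(641,168),(471,172),(300,190),(125,196)])/3.4+[120,240]
c0=pickle.load(open('top.pkl','rb'))
S=plane(c0,[(306.5,284.1),(260,286.6),(213.8,289.2),(167.9,292)],12); P=plane(c,p,74)
print(P.round(1)[:,:2].tolist(),(P-S).round(1)[:,:2].tolist())
s=pickle.load(open('sf.pkl','rb'))
q=(np.array([(105,390),(196,416),(290,443),(389,471)])-[0,310])/2.2+[240,110]
print([[np.round(x,1) for x in tri(c,a,s,b)] for a,b in zip(p,q)])
E
```

```text
[[467.3, -49.2], [463.5, 33.0], [453.2, 116.0], [448.7, 201.3]] [[-0.3, -1.2], [2.2, -2.8], [-1.8, -3.6], [0.4, -1.8]]
[[array([466.2, -49.1,  68. ]), np.float64(0.7)], [array([462.6,  34.2,  70.9]), np.float64(2.0)], [array([452.1, 117.4,  66.7]), np.float64(0.6)], [array([448.4, 201.8,  70.9]), np.float64(1.1)]]
```

By-eye readings scatter by about 2 mm, so I'll refine with colour-mask silhouettes: the rim's outer arc, away from the camera, with a known 25 mm radius.

```bash
python3 - <<'E'
from h import *
from scipy.optimize import least_squares
c=pickle.load(open('tf.pkl','rb')); H=hsv(c).astype(int); c0=c['pose'][:2,3]
B=c['pixels'].astype(int)
tray=np.zeros(H.shape[:2],bool); tray[255:318,130:330]=1
M={'green':(abs(H[...,0]-60)<18)&(H[...,1]>90),'yellow':(abs(H[...,0]-20)<8)&(H[...,1]>190)&(H[...,2]>90),'blue':(abs(H[...,0]-110)<15)&(H[...,1]>100)}
S=np.array([(467.9,-49.5),(461.5,34.3),(455.1,118.),(448.6,201.7)])
for (k,m),s in zip(M.items(),S):
    b=max(blobs(m&tray,100),key=lambda q:q[0][4]); ct=max(cv2.findContours(b[2].astype(np.uint8),0,1)[0],key=len)[:,0].astype(float)
    P=plane(c,ct,74)[:,:2]; x=s.copy()
    out=np.array([-1,0.]) 
    for _ in range(6):
        d=P-x; a=np.degrees(np.arctan2(d[:,1],d[:,0])); r=np.hypot(*d.T)
        ok=((abs(a)>115)|((a<-60)&(s[1]>0))&(a<-60)&(abs(a)>100))&(abs(r-25)<4)
        f=least_squares(lambda v:np.hypot(*(P[ok]-v).T)-24.6,x,loss='soft_l1'); x=f.x
    print(k,ok.sum(),x.round(1),'off spot',(x-s).round(1),abs(f.fun).mean().round(2))
# pads view: spots dark + mug centroid consistency in scene: dark ring + mug base
im=np.hstack([cv2.resize(B[258:312,w:w+62].astype(np.uint8),None,fx=6,fy=6,interpolation=0) for w in(180,225)]); cv2.imwrite('pics/yb.png',im[:,:,::-1])
E
```

```text
green 29 [469.1 -48.9] off spot [1.2 0.6] 0.37
yellow 33 [462.2  34.7] off spot [0.7 0.4] 0.43
blue 32 [455.2 116.7] off spot [ 0.1 -1.3] 0.69
```

View pics/yb.png

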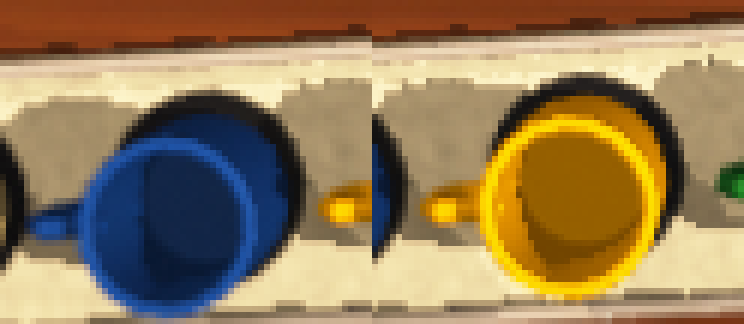

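The blue and yellow mugs show an even black margin around the base, and the three mugs fitted (green, yellow, blue) sit within about 1.5 mm of their spots. Handing in.

```bash
python3 -c "
from plant import workorder; print(workorder.close_job())"
```

```text
the job is handed in; nothing more can be done
None
```

I handed the job in: all four mugs stand upright on their tray spots in order from the red end (green, yellow, blue, cream), green, yellow and blue measured within about 1.5 mm of centre and cream checked by eye, after roughly 34 s of robot time.

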